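# Press a moulding form with the ratchet screw press

## Task

Push the moulding form gently between its guide strips until it is fully home against the press's back stop. Then swing the ratchet handle to and fro (it tightens on the swing to the left) until the platen bears down on the form and the handle takes a firm pull of about 7 N, not more than 10 N, so the form is not crushed. Leave the handle swung all the way back to the right against its rest pin, and leave the other tools where they lie.

Things in the scene. Friction and masses are not known exactly. Their poses are not given: they have to be found in the camera images.
- press: Green iron bench screw press, fixed: base 270 x 300 x 22, 26 dia pillars at y = +-120, crosshead 290 along y, x = +-28, z 140 to 182, ratchet wheel (91 dia, 24 teeth) above it, screw top up to z 270; steel platen 120 x 120 under the screw, some mm clear of the form. Origin: on the screw axis at table level. +x points to the back stop, -x to the open front, y left seen from the front, z up.
- packing: Plywood packing board on the press's base, fixed, 230 x 136, carrying the form; its top is 26 above its origin (the origin lies sunk in the base plate, on the screw axis; the height differs each time). On it two beech guide strips along x, 12 high, leave a channel 118 wide for the form.
- form: Moulding form, a closed block of a plywood and a beech plate with dark seam and brass dowels: 160 (x) x 110 (y) x 40 high, about 0.9 kg, loose, lying in the channel on the packing, partly out at the front. Origin: centre of its underside. Sliding it takes about 5 N. Pushing on it with more than 30 N counts as ramming.
- form_front (a point): Centre of the form's front (-x) face, 20 above its underside: the face to push on.
- form_back (a point): Centre of the form's back (+x) face, 20 above its underside. Home = this face touches the stop.
- stop (a point): Centre of the front face of the steel back stop, 100 wide; axes as the press (x points into the stop).
- lever (a joint): Swing of the ratchet lever about the vertical screw axis, rad. 0: to the press's front (-x); grows clockwise from above (handle to the press's left): the tightening way. Range -1.05 (right rest pin) to 0.70. A notch is 0.262 rad and 1 mm of platen; it meets the form after 1 to 13 notches, then springs add 85 N each. A check pawl keeps whole notches. The return swing clicks over freely.
- grip (a point): Middle of the wooden grip standing on the lever's end, a freely spinning sleeve, 25 dia, z 219 to 281; this point at z 250, 190 from the screw axis. Moving pull when tightening: 1 N while the platen is free, then 1.7 N more per notch; firm 5 to 9 N, crushed above 10 N. Held still it reads 1.5 N less; just past a notch (check pawl carrying) much less. Lever bar: 24 wide, top z 217.
- mallet: Mallet lying on the left, honey wood handle, white nylon head 56 dia, 195 long overall: leave alone.
- glue: Glue bottle, 48 dia, 110 high, standing on the left behind: leave alone.
- wax_tin: Flat yellow wax tin, 72 dia, 28 high, to the left of the press: leave alone.
- buckle: Brass buckle 52 x 44 x 5 lying before the press's left front corner: leave alone.
- awl: Awl with a wooden handle, 145 long, 30 high, lying to the right of the press: leave alone.
- small_form: A smaller moulding form 100 x 75 x 26 on the right, not part of this job: leave alone.

How it is judged (in metres and radians):
On the way, in this order (a step that is already met when the one before it is completed fails the run):
1. the form is fully home against the back stop (x of form_back in the frame of stop above -0.0025 m), for 0.2 s.
2. with the form home, the platen presses it firmly onto the packing (over 170 N) (x of form_back in the frame of stop above -0.0025 m and contact force between form and packing above 170 N), for 0.3 s.
At the end, for the whole second after the job is handed in: The form's back face is within 2.5 mm of the back stop, the platen presses it onto the packing with 170 to 480 N (held by the check pawl), the form is at rest and the lever is back at its right rest pin (below -0.93 rad) (all of step 2 and contact force between form and packing below 480 N and value of joint lever below -0.93 rad and linear speed of form below 0.02 m/s); the robot touches nothing.
It fails at once if the form is pressed onto the packing with more than 480 N (over 10 N at the grip): it is crushed (contact force between form and packing above 480 N).
It fails at once if the form is rammed: the fingers push on it with more than 30 N (contact force between the fingers and form above 30 N).
It fails at once if a bystander (mallet, glue, wax tin, buckle, awl, small form) is moved by more than 30 mm (distance of any of mallet, glue, wax_tin, buckle, awl, small_form from where it was at the start of the episode above 0.03 m).
It also fails if it takes over 70 s, if anything falls off the work surface, if the arm or the gripper's body presses on something with over 40 N, if the wrist force passes 120 N, or if a joint passes its speed limit or range.

## Robot

A 6-joint arm with a two-finger parallel gripper is mounted at the origin on the work surface. World frame = base frame: x ahead of the robot, y to its left, z up, the work surface at z = 0. Lengths are in mm, angles in degrees, forces in N, time in s.
With the tool pointing down it reaches from about 300 to 750 mm from the base axis. Payload 8.5 kg.
Tool frame: the origin (TCP) lies on the mounting face of the last link; the fingertips stand 173 mm ahead of it and the grasp point (between the pads) lies 155 mm ahead of it; z points along the fingers, y is the line along which they close (so a half turn about z gives the same grasp; the last joint's range is limited). The gripper opens to 85 mm and grips with 20 to 120 N. Pads are 22 mm wide; open, the fingers measure 114 mm over their backs; the gripper's body (76 mm by 85 mm) begins 54 mm behind the grasp point. The pads swing forward as they close: fully open they stand 13 mm farther back than shut.
Start: joints at [50.919, 21.807, 74.336, -0, 83.858, -12.336], TCP at [247.507, 491.144, 404.722] pointing down, gripper open.
Joint ranges: [-178.18, 178.18], [-50.72, 133.34], [12.68, 142.11], [-81.47, 261.47], [9.98, 163.14], [-165.26, 165.26]. Speed limits (degrees/s): [136.94, 136.94, 180, 180, 180, 180].

## Interface

Orientations are given as [roll, pitch, yaw] about the fixed x, y, z axes, in that order (R = Rz(yaw) Ry(pitch) Rx(roll)).
In Python, from cell import read_state, snapshot, job_done gives the robot as it stands. The module is installed in compiled form; this text tells all that it offers.
- The arm moves only by the shell command python3 -m pendant 'ROWS'. ROWS is JSON, a list of rows, each an object of numbers: "jaw": the closure in counts, from 0 (fully open) to 255 (shut); "x", "y", "z": the shift along the tool's x, y, z in mm; "roll": the turn about the tool's z in degrees. A call has 1 to 12 rows; each row is the pose to reach, as a shift and turn from the pose commanded when the call began, along the tool's axes at that moment; what a row does not reach only later rows make up. A row lasts 1/12 s, in which the tool goes at most 41.7 mm and 7.16 degrees, less where a joint would pass 70% of its speed; a pose out of reach is approached as far as the arm can. A call with a gripper value outside its range is refused whole. The fingers move at their own pace and stop on an object; the grip force is fixed at half the most. Time passes only in rows, so rows that repeat a pose let the fingers close. It gives the time, the measured TCP pose, the force, the opening and the grip force at its end, in the units of the state.
- read_state(): the state, without advancing time (a new reading comes with each control period).
- snapshot(name): name is "scene" or "top" or "wrist"; returns a dict with "img" (384x512x3 uint8, red, green, blue), "range_z" (384x512 float32, mm along the optical axis (not along the pixel's ray), 0 where there is no reading), "fx", "fy", "cx", "cy" (pixels), "k1" (the pictures are not rectified: a ray, as slopes to the right and down, at radius r is drawn at 1 + k1 r^2 times it, then the intrinsics apply), "extrinsics" (4x4, takes a point from world to camera coordinates). Camera axes: x right, y up, looking along -z (the intrinsics and any distortion apply to the point x, -y, -z); pixel columns grow to the right and rows downward; lengths in mm; the calibration is good to about 2 mm. A picture is of the moment at which its call begins.
- job_done(): hands the job in; it is judged then, once.
The state is a dict: "time": time; "joint_pos": joint angles; "qd": joint speeds; "effort": joint torques, N m; "tcp_pos": TCP position; "tcp_rot": TCP orientation; "wrist_force": force on the tool from outside, world axes, zero at the start; "moment": the same for the moment, N m; "opening": finger opening in mm; "grasp_force": force on a finger pad.
Only numpy, scipy, OpenCV 4.12 (cv2) and the standard library are available. Lean on these libraries where they do the work, as an engineer would, in place of code of your own. Each camera call takes 0.05 s, during which the arm holds its last target. There are 200 camera calls.

## Working session

There is one attempt and no reset: what is moved stays moved. The work goes in short steps, Python scripts to look and compute and a shell command to move; the robot and the scene stay as the last step left them, time stands still between calls to the robot, and variables do not carry over. Pictures are saved under pics/ and viewed, at most 10 in all, crops included, and the job is handed in when it is done.

```bash
mkdir -p pics
cat > h.py <<'E'
import numpy as np, cv2
from cell import read_state, snapshot
def pts(s):
    h,w=s["range_z"].shape
    v,u=np.mgrid[0:h,0:w].astype(np.float32)
    K=np.array([[s["fx"],0,s["cx"]],[0,s["fy"],s["cy"]],[0,0,1]])
    n=cv2.undistortPoints(np.stack([u.ravel(),v.ravel()],1)[:,None],K,np.array([s["k1"],0,0,0.]))[:,0].reshape(h,w,2)
    z=s["range_z"]; c=np.stack([n[...,0]*z,-n[...,1]*z,-z],-1)
    E=np.array(s["extrinsics"]); P=(c-E[:3,3])@E[:3,:3]
    P[z<=0]=np.nan
    return P
def save(name,s): cv2.imwrite("pics/"+name,s["img"][...,::-1])
E
python3 - <<'E'
from h import *
print(read_state())
for n in ("scene","top"):
    s=snapshot(n); save(n+"0.png",s); np.savez(n+"0.npz",P=pts(s),img=s["img"]); print(n,np.linalg.inv(np.array(s["extrinsics"]))[:3,3])
E
```

```text
{'time': 0.0, 'joint_pos': array([ 5.09173805e+01,  2.18403608e+01,  7.43866778e+01,  1.07626323e-03,
        8.38579578e+01, -1.23377358e+01]), 'qd': array([-0.07937793,  0.0251881 ,  0.02588148,  0.04069995,  0.04826939,
       -0.07885444]), 'effort': array([-6.08803930e-04, -4.48460591e+01, -2.31276262e+01, -3.14521913e-04,
        4.94460168e-03,  2.45828949e-05]), 'tcp_pos': array([247.49250187, 491.10842697, 404.10616331]), 'tcp_rot': array([-1.79917195e+02, -1.92067048e-02,  1.53254986e+02]), 'wrist_force': array([ 0.39833032,  0.12242135, -0.51055768]), 'moment': array([-0.00678717, -0.00512877,  0.06301915]), 'grasp_force': 0.0, 'opening': 85.43994436943122}
scene [ 161.39196641  -65.63547156 1197.28647707]
top [ 388.14166948  -25.85009511 1512.08979074]
```

View pics/scene0.png

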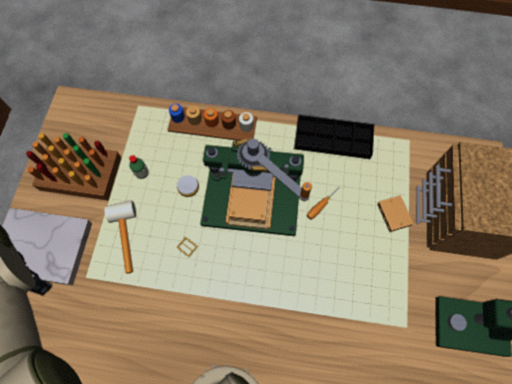

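View pics/top0.png

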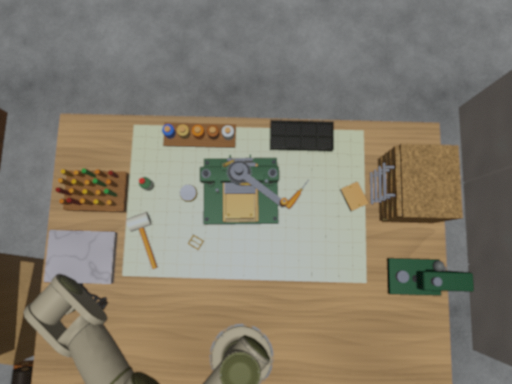

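The press stands in front of the robot. In the top view the base spans about (203–278, 158–223), the form is near (240,206), the screw near (239,172) and the grip near (285,202). Next I measure them.

```bash
cat > m.py <<'E'
from h import *
for n in ("scene","top"):
    d=np.load(n+"0.npz"); P=d["P"]; img=d["img"]; x,y,z=P[...,0],P[...,1],P[...,2]
    hsv=cv2.cvtColor(img,cv2.COLOR_RGB2HSV).astype(int)
    roi=(x>300)&(x<800)&(y>-300)&(y<250)
    def rep(t,m):
        Q=P[m]; 
        if len(Q)<6: print(n,t,len(Q)); return
        r=cv2.minAreaRect(Q[:,:2].astype(np.float32))
        print(n,t,len(Q),"rect",np.round(r[0],1),np.round(r[1],1),round(r[2],1),"mean",Q.mean(0).round(1),"zmed",np.median(Q[:,2]).round(1),"zmax",Q[:,2].max().round(1))
    g=roi&(hsv[...,0]>60)&(hsv[...,0]<90)&(hsv[...,1]>90)&(hsv[...,2]<140)
    rep("base",g&(z>14)&(z<30)); rep("cross",g&(z>165)&(z<195))
    rep("screwtop",roi&(z>255)&(x>470)&(abs(y)<60)); 
    o=roi&(hsv[...,0]>8)&(hsv[...,0]<25)&(hsv[...,1]>80)
    for lo,hi in((25,45),(45,60),(60,75),(75,100)): rep(f"orange{lo}",o&(z>lo)&(z<hi)&(abs(y+0)<150))
    rep("grip",roi&(z>225)&(z<300)&o); rep("griptop",roi&(z>270)&(z<290))
    rep("lever",roi&(z>208)&(z<222))
E
python3 m.py; python3 -c "
import cv2
a=cv2.imread('pics/scene0.png')[125:245,180:330];cv2.imwrite('pics/c1.png',cv2.resize(a,(750,600),interpolation=cv2.INTER_CUBIC))"
```

```text
scene base 2226 rect [601.1  21.1] [194.7 291.6] 2.5 mean [581.3  20.8  21.1] zmed 21.0 zmax 29.1
scene cross 841 rect [649.2  21.6] [ 95.8 280.4] 2.6 mean [664.3  34.9 180.4] zmed 180.9 zmax 193.4
scene screwtop 105 rect [674.8  23.9] [28.9 30.9] 73.6 mean [673.6  24.3 260.4] zmed 260.5 zmax 265.8
scene orange25 287 rect [580.6  20. ] [137.9 137. ] 1.0 mean [534.5   5.6  37.1] zmed 37.5 zmax 44.9
scene orange45 279 rect [595.3  21.8] [164. 136.] 2.4 mean [572.7  11.1  49.9] zmed 49.7 zmax 59.7
scene orange60 203 rect [571.3  22.8] [ 96.2 109.7] 1.6 mean [558.6  18.5  71.9] zmed 73.5 zmax 75.0
scene orange75 946 rect [570.3  21.8] [ 95.4 118.5] 1.8 mean [570.8  23.5  78. ] zmed 77.7 zmax 98.9
scene grip 124 rect [618.3 -51.1] [215.6  23.8] 55.2 mean [ 559.7 -128.6  266. ] zmed 275.0 zmax 283.1
scene griptop 78 rect [ 563.8 -129.4] [23.6 22. ] 72.0 mean [ 562.5 -129.7  278.9] zmed 279.2 zmax 283.9
scene lever 819 rect [636.6 -30.6] [252.1 126.3] 77.4 mean [630.9 -28.2 215.2] zmed 215.7 zmax 221.5
top base 0
top cross 0
top screwtop 65 rect [675.   25.9] [29.6 27.2] 2.5 mean [675.4  26.1 260.9] zmed 260.6 zmax 266.4
top orange25 55 rect [567.2  21.4] [102.8 135.1] 3.4 mean [564.9  -6.   39.3] zmed 39.4 zmax 44.9
top orange45 148 rect [625.9  24.1] [223.4 134.1] 2.5 mean [562.7  12.7  49.9] zmed 49.7 zmax 58.8
top orange60 134 rect [635.8  26.9] [224.8 107.9] 1.5 mean [571.3  25.1  73.1] zmed 73.5 zmax 75.0
top orange75 556 rect [569.9  25.2] [ 89.9 108. ] 1.5 mean [570.1  24.8  78.8] zmed 78.3 zmax 89.2
top grip 47 rect [ 563.2 -128.5] [20.9 23. ] 47.0 mean [ 561.9 -127.6  277.2] zmed 279.4 zmax 286.4
top griptop 47 rect [ 564.4 -127.9] [23.4 22.1] 44.0 mean [ 564.1 -127.7  279.7] zmed 279.6 zmax 286.4
top lever 541 rect [637.5 -29. ] [249.6 126.7] 77.5 mean [638.2 -20.1 215.4] zmed 215.9 zmax 221.9
```

View pics/c1.png

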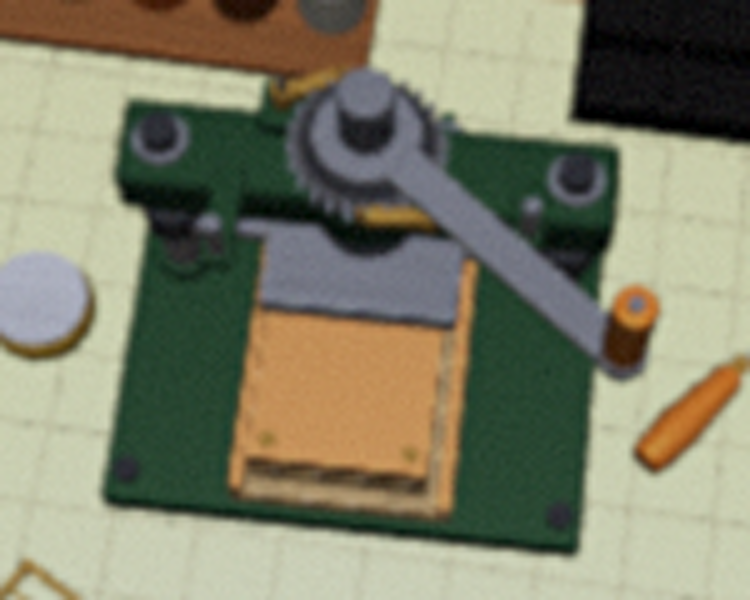

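```bash
cat > go.py <<'E'
import sys,numpy as np
from scipy.spatial.transform import Rotation as R
from cell import read_state
# go.py X Y Z YAW : shift in tool axes to that world TCP pose
s=read_state(); p=s["tcp_pos"]; r=s["tcp_rot"]
M=R.from_euler("xyz",r,degrees=True).as_matrix()
t=np.array([float(a) for a in sys.argv[1:4]]); d=M.T@(t-p)
yaw=float(sys.argv[4]); print("t",s["time"],"pos",p.round(1),"rot",r.round(1),"F",s["wrist_force"].round(2),"open",round(s["opening"],1),"j",s["joint_pos"].round(0))
print("shift",d.round(1),"roll",round((r[2]-yaw+180)%360-180,1))
E
python3 go.py 563.5 -128.5 480 54
python3 -m pendant '[{"z":-40,"roll":7},{"z":-76,"roll":14},{"x":-30,"y":-22,"z":-76,"roll":21},{"x":-60,"y":-44,"z":-76,"roll":28},{"x":-90,"y":-66,"z":-76,"roll":35},{"x":-120,"y":-88,"z":-76,"roll":42},{"x":-150,"y":-110,"z":-76,"roll":49},{"x":-180,"y":-132,"z":-76,"roll":56},{"x":-210,"y":-154,"z":-76,"roll":63},{"x":-240,"y":-176,"z":-76,"roll":70},{"x":-270,"y":-198,"z":-76,"roll":77},{"x":-300,"y":-220,"z":-76,"roll":84}]'
python3 go.py 563.5 -128.5 480 54
```

```text
t 0.1 pos [247.5 491.1 404.2] rot [-179.9   -0.   153.3] F [ 0.32 -0.01 -0.54] open 85.6 j [ 51.  22.  74.   0.  84. -12.]
shift [-561.  -411.2  -75.5] roll 99.3
t 0.1 pos [247.5 491.1 404.2] rot [-179.9   -0.   153.3] F [ 0.32 -0.01 -0.54] open 85.6 j [ 51.  22.  74.   0.  84. -12.]
shift [-561.  -411.2  -75.5] roll 99.3$[0]: bad value
```

```bash
python3 -m pendant '[{"jaw":0,"x":0,"y":0,"z":-40,"roll":7},{"jaw":0,"x":0,"y":0,"z":-76,"roll":14},{"jaw":0,"x":-30,"y":-22,"z":-76,"roll":21},{"jaw":0,"x":-60,"y":-44,"z":-76,"roll":28},{"jaw":0,"x":-90,"y":-66,"z":-76,"roll":35},{"jaw":0,"x":-120,"y":-88,"z":-76,"roll":42},{"jaw":0,"x":-150,"y":-110,"z":-76,"roll":49},{"jaw":0,"x":-180,"y":-132,"z":-76,"roll":56},{"jaw":0,"x":-210,"y":-154,"z":-76,"roll":63},{"jaw":0,"x":-240,"y":-176,"z":-76,"roll":70},{"jaw":0,"x":-270,"y":-198,"z":-76,"roll":77},{"jaw":0,"x":-300,"y":-220,"z":-76,"roll":84}]'
python3 go.py 563.5 -128.5 480 54
```

```text
time: 1.1
tcp_pos: [416.7, 157.9, 480.6]
tcp_rot: [-180.0, 0.0, 68.9]
wrist_force: [1.5, 0.9, 0.3]
opening: 85.2
grasp_force: 0.0
t 1.1 pos [416.7 157.9 480.6] rot [-180.     0.    68.9] F [1.5  0.94 0.31] open 85.2 j [ 5.  8. 81.  0. 91. 27.]
shift [-214.4  240.     0.5] roll 14.9
```

```bash
python3 -m pendant '[{"jaw":100,"x":-24,"y":27,"z":0,"roll":5},{"jaw":100,"x":-48,"y":54,"z":0,"roll":10},{"jaw":100,"x":-72,"y":81,"z":0,"roll":15},{"jaw":100,"x":-96,"y":108,"z":0,"roll":15},{"jaw":100,"x":-120,"y":135,"z":0,"roll":15},{"jaw":100,"x":-144,"y":162,"z":0,"roll":15},{"jaw":100,"x":-168,"y":189,"z":0,"roll":15},{"jaw":100,"x":-192,"y":216,"z":0,"roll":15},{"jaw":100,"x":-214,"y":240,"z":0,"roll":15},{"jaw":100,"x":-214,"y":240,"z":0,"roll":15}]'
python3 go.py 563.5 -128.5 402 54
python3 - <<'E'
from h import *
s=snapshot("wrist"); save("w1.png",s)
E
```

```text
time: 1.93
tcp_pos: [566.9, -130.3, 478.7]
tcp_rot: [-179.9, 0.1, 54.0]
wrist_force: [1.4, -0.8, -0.7]
opening: 51.9
grasp_force: 0.0
t 1.9333 pos [ 566.9 -130.3  478.7] rot [-1.799e+02  1.000e-01  5.400e+01] F [ 1.43 -0.77 -0.65] open 51.9 j [-25.  23.  60.  -0.  97.  11.]
shift [-0.4 -3.7 76.7] roll -0.0
```

View pics/w1.png

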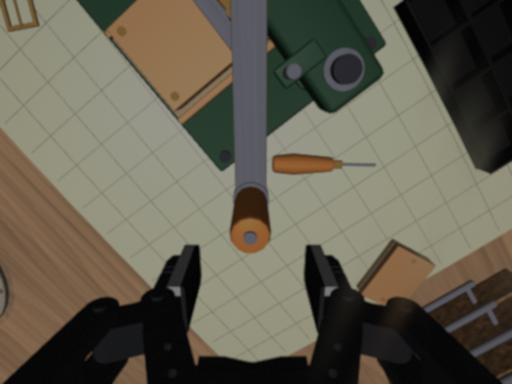

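The wrist view shows the grip top centred at (250,235) between the fingers, with the bar running straight up the picture. The rest pin is near (293,72), just right of the bar. I descend over the grip.

```bash
python3 -m pendant '[{"jaw":120,"x":0,"y":-4,"z":20,"roll":0},{"jaw":120,"x":0,"y":-4,"z":40,"roll":0},{"jaw":120,"x":0,"y":-4,"z":60,"roll":0},{"jaw":120,"x":0,"y":-4,"z":74,"roll":0},{"jaw":120,"x":0,"y":-4,"z":74,"roll":0}]'
python3 - <<'E'
import numpy as np
c=np.array([675,25]);
for th in(-.9,-1.05,-1.08):
    a=np.radians(182.3)-th; print(th,(c+190*np.array([np.cos(a),np.sin(a)])).round(1),np.degrees(a)-180)
E
python3 go.py 586.5 -143 402 62
```

```text
time: 2.4
tcp_pos: [561.3, -122.2, 403.9]
tcp_rot: [-179.7, 0.1, 54.3]
wrist_force: [0.9, 0.3, -0.5]
opening: 45.2
grasp_force: 0.0
-0.9 [ 563.  -128.5] 53.86620156177412
-1.05 [ 587.2 -143.5] 62.46056848873644
-1.08 [ 592.2 -146. ] 64.17944187412891
t 2.4 pos [ 561.3 -122.2  403.9] rot [-1.797e+02  1.000e-01  5.430e+01] F [ 0.87  0.34 -0.48] open 45.2 j [-24.  24.  70.   0.  86.  12.]
shift [-2.2 32.6  1.7] roll -7.7
```

```bash
python3 -m pendant '[{"jaw":120,"x":0,"y":8,"z":0,"roll":-2},{"jaw":120,"x":0,"y":16,"z":0,"roll":-4},{"jaw":120,"x":-1,"y":24,"z":0,"roll":-6},{"jaw":120,"x":-2,"y":30,"z":0,"roll":-8},{"jaw":120,"x":-2,"y":34,"z":0,"roll":-8},{"jaw":120,"x":-2,"y":38,"z":0,"roll":-8},{"jaw":120,"x":-2,"y":40,"z":0,"roll":-8},{"jaw":120,"x":-2,"y":40,"z":0,"roll":-8}]'
python3 go.py 586.5 -143 402 62
```

```text
time: 3.07
tcp_pos: [593.2, -148.0, 407.0]
tcp_rot: [180.0, -0.0, 62.2]
wrist_force: [-0.6, 0.3, -0.3]
opening: 45.4
grasp_force: 0.2
t 3.0667 pos [ 593.2 -148.   407. ] rot [180.   -0.   62.2] F [-0.6   0.31 -0.32] open 45.4 j [-25.  28.  64.   0.  88.   3.]
shift [ 1.3 -8.3  5. ] roll 0.2
```

```bash
python3 -m pendant '[{"jaw":120,"x":0,"y":2,"z":2,"roll":0},{"jaw":120,"x":0,"y":4,"z":3,"roll":0},{"jaw":120,"x":0,"y":5,"z":3,"roll":0},{"jaw":120,"x":0,"y":5,"z":3,"roll":0}]'
python3 go.py 586.5 -143 402 62
python3 - <<'E'
from h import *
s=snapshot("top"); P=pts(s); m=(P[...,2]>208)&(P[...,2]<221)&(P[...,0]>480)&(P[...,0]<640)&(P[...,1]<10)&(P[...,1]>-200)
Q=P[m]; print(len(Q)); 
v=cv2.fitLine(Q[:,:2].astype(np.float32),cv2.DIST_HUBER,0,.01,.01).ravel(); print(v, np.degrees(np.arctan2(v[1],v[0])))
E
```

```text
time: 3.4
tcp_pos: [596.7, -149.7, 403.7]
tcp_rot: [-179.7, 0.0, 62.3]
wrist_force: [-10.4, 5.4, 5.1]
opening: 45.2
grasp_force: 5.9
t 3.4 pos [ 596.7 -149.7  403.7] rot [-179.7    0.    62.3] F [-10.44   5.44   5.14] open 45.2 j [-25.  29.  63.   0.  89.   3.]
shift [  1.2 -12.2   1.7] roll 0.3
144
[ 4.0013701e-01  9.1645533e-01  6.1923877e+02 -7.3145935e+01] 66.41325
```

```bash
python3 -m pendant '[{"jaw":120,"x":0,"y":-11,"z":0,"roll":0},{"jaw":120,"x":0,"y":-12,"z":-30,"roll":0},{"jaw":120,"x":0,"y":-12,"z":-65,"roll":0},{"jaw":120,"x":5,"y":-17,"z":-78,"roll":7},{"jaw":200,"x":18,"y":-40,"z":-78,"roll":14},{"jaw":255,"x":31,"y":-63,"z":-78,"roll":21},{"jaw":255,"x":44,"y":-86,"z":-78,"roll":28},{"jaw":255,"x":57,"y":-109,"z":-78,"roll":35},{"jaw":255,"x":70,"y":-132,"z":-78,"roll":42},{"jaw":255,"x":83,"y":-155,"z":-78,"roll":49},{"jaw":255,"x":95,"y":-178,"z":-78,"roll":56},{"jaw":255,"x":98,"y":-183,"z":-78,"roll":60}]'
python3 go.py 480 23 229 2.3
```

```text
time: 4.45
tcp_pos: [479.2, 23.9, 482.2]
tcp_rot: [-180.0, -0.0, 2.0]
wrist_force: [0.8, -1.2, 0.8]
opening: 0.5
grasp_force: 0.0
t 4.45 pos [479.2  23.9 482.2] rot [-180.   -0.    2.] F [ 0.84 -1.15  0.78] open 0.5 j [-11.  12.  76.   0.  92.  77.]
shift [  0.6   1.1 253.2] roll -0.3
```

```bash
python3 -m pendant '[{"jaw":255,"x":0,"y":1,"z":30,"roll":0},{"jaw":255,"x":0,"y":1,"z":60,"roll":0},{"jaw":255,"x":0,"y":1,"z":90,"roll":0},{"jaw":255,"x":0,"y":1,"z":120,"roll":0},{"jaw":255,"x":0,"y":1,"z":150,"roll":0},{"jaw":255,"x":0,"y":1,"z":180,"roll":0},{"jaw":255,"x":0,"y":1,"z":210,"roll":0},{"jaw":255,"x":0,"y":1,"z":235,"roll":0},{"jaw":255,"x":0,"y":1,"z":250,"roll":0},{"jaw":255,"x":0,"y":1,"z":253,"roll":0},{"jaw":255,"x":0,"y":1,"z":253,"roll":0}]'
python3 go.py 505 24 229 2.3
python3 - <<'E'
from h import *
s=snapshot("scene"); P=pts(s); a=s["img"][140:250,190:320]; cv2.imwrite("pics/s2.png",cv2.resize(a[...,::-1],None,fx=5,fy=5))
m=(P[...,2]>74)&(P[...,2]<82)&(P[...,0]>490)&(P[...,0]<640)&(abs(P[...,1]-22)<60)
x=P[m]; b=x[x[:,0]<np.percentile(x[:,0],12)]; print(len(x),x[:,0].min(),np.percentile(x[:,0],[1,5,50]),x[:,1].min(),x[:,1].max())
E
```

```text
time: 5.37
tcp_pos: [481.3, 20.5, 228.2]
tcp_rot: [-180.0, 0.1, 2.2]
wrist_force: [0.8, 0.0, 0.1]
opening: -0.3
grasp_force: 0.0
t 5.3667 pos [481.3  20.5 228.2] rot [-1.8e+02  1.0e-01  2.2e+00] F [0.78 0.   0.06] open -0.3 j [-12.  28.  99.   0.  53.  76.]
shift [23.8 -2.6 -0.8] roll -0.1
15 612.0804599935005 [612.34105933 613.38345669 616.77695754] -27.11817059093101 9.893881104974405
```

View pics/s2.png

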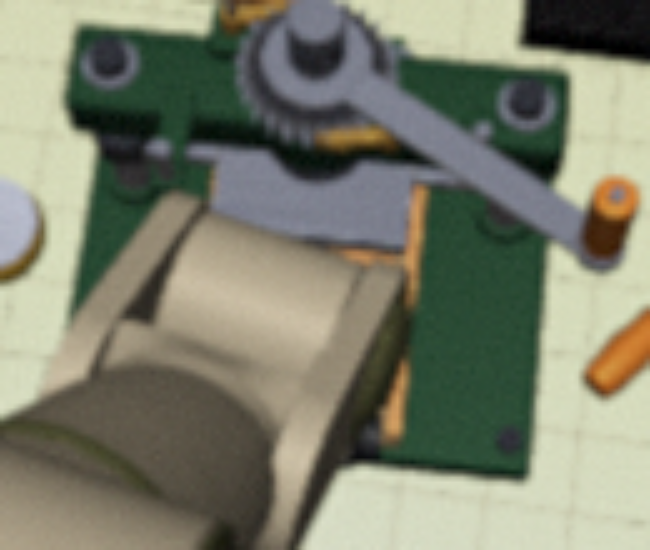

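The picture shows the bar against its rest pin, near (483,130). The arm hides the form, so I push by feel.

```bash
python3 -m pendant '[{"jaw":255,"x":5,"y":-2,"z":0,"roll":0},{"jaw":255,"x":10,"y":-2,"z":0,"roll":0},{"jaw":255,"x":15,"y":-2,"z":0,"roll":0},{"jaw":255,"x":18,"y":-2,"z":0,"roll":0},{"jaw":255,"x":20,"y":-2,"z":0,"roll":0},{"jaw":255,"x":22,"y":-2,"z":0,"roll":0},{"jaw":255,"x":24,"y":-2,"z":0,"roll":0},{"jaw":255,"x":26,"y":-2,"z":0,"roll":0},{"jaw":255,"x":28,"y":-2,"z":0,"roll":0},{"jaw":255,"x":30,"y":-2,"z":0,"roll":0},{"jaw":255,"x":32,"y":-2,"z":0,"roll":0},{"jaw":255,"x":34,"y":-2,"z":0,"roll":0}]'
python3 -m pendant '[{"jaw":255,"x":2,"y":0,"z":0,"roll":0},{"jaw":255,"x":4,"y":0,"z":0,"roll":0},{"jaw":255,"x":6,"y":0,"z":0,"roll":0},{"jaw":255,"x":8,"y":0,"z":0,"roll":0}]'
```

```text
time: 6.42
tcp_pos: [514.7, 23.9, 228.6]
tcp_rot: [-180.0, 0.2, 2.3]
wrist_force: [-6.2, 0.6, 4.2]
opening: -0.2
grasp_force: 3.1
time: 6.75
tcp_pos: [522.5, 24.3, 228.6]
tcp_rot: [-180.0, 0.2, 2.3]
wrist_force: [-5.5, -0.4, 5.0]
opening: 0.4
grasp_force: 3.0
```

```bash
python3 -m pendant '[{"jaw":255,"x":2,"y":0,"z":0,"roll":0},{"jaw":255,"x":4,"y":0,"z":0,"roll":0},{"jaw":255,"x":6,"y":0,"z":0,"roll":0},{"jaw":255,"x":8,"y":0,"z":0,"roll":0},{"jaw":255,"x":10,"y":0,"z":0,"roll":0},{"jaw":255,"x":12,"y":0,"z":0,"roll":0},{"jaw":255,"x":14,"y":0,"z":0,"roll":0},{"jaw":255,"x":16,"y":0,"z":0,"roll":0},{"jaw":255,"x":18,"y":0,"z":0,"roll":0},{"jaw":255,"x":20,"y":0,"z":0,"roll":0}]'
python3 -m pendant '[{"jaw":255,"x":2,"y":0,"z":0,"roll":0},{"jaw":255,"x":4,"y":0,"z":0,"roll":0},{"jaw":255,"x":6,"y":0,"z":0,"roll":0}]'
```

```text
time: 7.58
tcp_pos: [542.5, 25.0, 228.6]
tcp_rot: [-180.0, 0.2, 2.3]
wrist_force: [-5.5, 0.5, 3.2]
opening: 0.3
grasp_force: 3.0
time: 7.83
tcp_pos: [548.5, 25.3, 228.6]
tcp_rot: [-180.0, 0.2, 2.3]
wrist_force: [-6.3, -0.5, 4.2]
opening: -0.2
grasp_force: 3.0
```

```bash
python3 -m pendant '[{"jaw":255,"x":2,"y":0,"z":0,"roll":0},{"jaw":255,"x":4,"y":0,"z":0,"roll":0},{"jaw":255,"x":6,"y":0,"z":0,"roll":0},{"jaw":255,"x":8,"y":0,"z":0,"roll":0}]'
```

```text
time: 8.17
tcp_pos: [556.5, 25.6, 228.6]
tcp_rot: [-180.0, 0.2, 2.3]
wrist_force: [-5.9, -0.9, 3.5]
opening: 0.1
grasp_force: 3.0
```

Run:
```python
from h import *
for n in("scene","top"):
    P=np.load(n+"0.npz")["P"]; x,y,z=P[...,0],P[...,1],P[...,2]
    for lo in range(705,800,5):
        m=(x>=lo)&(x<lo+5)&(y>-25)&(y<75)
        if m.any(): print(n,lo,m.sum(),np.percentile(z[m],[0,25,50,75,100]).round(0),y[m].min().round(),y[m].max().round())
```

```text
scene 705 23 [199. 204. 206. 207. 210.] -0.0 74.0
scene 710 13 [203. 204. 205. 206. 209.] 6.0 64.0
scene 715 5 [205. 205. 207. 207. 208.] 10.0 50.0
scene 755 4 [77. 79. 80. 80. 80.] -17.0 -10.0
scene 760 3 [74. 76. 79. 79. 80.] -20.0 -17.0
scene 770 2 [60. 60. 60. 60. 60.] -15.0 -12.0
scene 775 3 [59. 60. 62. 62. 62.] -15.0 -8.0
top 705 27 [197. 205. 206. 208. 213.] 0.0 71.0
top 710 16 [204. 205. 207. 209. 212.] 11.0 64.0
top 715 8 [198. 205. 206. 207. 208.] 11.0 57.0
top 720 4 [100. 101. 102. 129. 204.] -25.0 47.0
top 725 8 [ 97.  98.  99. 102. 104.] -25.0 -2.0
top 730 7 [ 95.  99. 100. 103. 104.] -24.0 -1.0
top 735 5 [ 94.  97.  99.  99. 101.] -24.0 -9.0
top 745 26 [47. 65. 76. 79. 82.] -20.0 73.0
top 750 27 [56. 78. 79. 81. 89.] -20.0 74.0
top 755 26 [23. 78. 80. 82. 85.] -24.0 74.0
top 760 3 [25. 42. 59. 62. 65.] -24.0 71.0
top 765 7 [28. 58. 64. 65. 66.] -24.0 71.0
top 770 5 [21. 61. 64. 66. 66.] -24.0 71.0
top 775 5 [ 2.  5.  5. 60. 63.] -12.0 67.0
top 780 26 [-6. -0.  1.  4.  7.] -24.0 63.0
top 785 23 [-4. -2. -0.  4.  5.] -24.0 67.0
top 790 32 [-8. -1.  0.  2. 11.] -24.0 71.0
top 795 23 [-4. -1.  1.  2.  6.] -23.0 71.0
```

```bash
python3 -m pendant '[{"jaw":255,"x":2,"y":0,"z":0,"roll":0},{"jaw":255,"x":4,"y":0,"z":0,"roll":0},{"jaw":255,"x":6,"y":0,"z":0,"roll":0}]'
```

```text
time: 8.42
tcp_pos: [562.5, 25.8, 228.6]
tcp_rot: [-180.0, 0.2, 2.3]
wrist_force: [-6.0, -0.2, 4.0]
opening: -0.2
grasp_force: 3.0
```

```bash
python3 -m pendant '[{"jaw":255,"x":2,"y":0,"z":0,"roll":0},{"jaw":255,"x":4,"y":0,"z":0,"roll":0},{"jaw":255,"x":6,"y":0,"z":0,"roll":0}]'
```

```text
time: 8.67
tcp_pos: [568.5, 26.1, 228.6]
tcp_rot: [-180.0, 0.2, 2.3]
wrist_force: [-5.1, -0.0, 3.7]
opening: -0.1
grasp_force: 3.0
```

```bash
python3 -m pendant '[{"jaw":255,"x":1,"y":0,"z":0,"roll":0},{"jaw":255,"x":2,"y":0,"z":0,"roll":0}]'
```

```text
time: 8.83
tcp_pos: [570.5, 26.1, 228.6]
tcp_rot: [-180.0, 0.2, 2.3]
wrist_force: [-5.8, -1.0, 2.8]
opening: 0.1
grasp_force: 3.0
```

```bash
python3 -m pendant '[{"jaw":255,"x":1,"y":0,"z":0,"roll":0},{"jaw":255,"x":1.5,"y":0,"z":0,"roll":0}]'
```

```text
time: 9.0
tcp_pos: [572.0, 26.2, 228.6]
tcp_rot: [-180.0, 0.2, 2.3]
wrist_force: [-5.8, -0.3, 3.9]
opening: -0.2
grasp_force: 3.0
```

```bash
python3 -m pendant '[{"jaw":255,"x":0.7,"y":0,"z":0,"roll":0},{"jaw":255,"x":1.4,"y":0,"z":0,"roll":0}]'
```

```text
time: 9.17
tcp_pos: [573.4, 26.3, 228.6]
tcp_rot: [-180.0, 0.2, 2.3]
wrist_force: [-5.5, 0.0, 3.6]
opening: -0.2
grasp_force: 2.9
```

```bash
python3 -m pendant '[{"jaw":255,"x":0.7,"y":0,"z":0,"roll":0},{"jaw":255,"x":1.4,"y":0,"z":0,"roll":0}]'
```

```text
time: 9.33
tcp_pos: [574.8, 26.3, 228.6]
tcp_rot: [-180.0, 0.2, 2.3]
wrist_force: [-6.3, -0.0, 4.5]
opening: -0.5
grasp_force: 3.0
```

```bash
python3 -m pendant '[{"jaw":255,"x":0.6,"y":0,"z":0,"roll":0},{"jaw":255,"x":1.2,"y":0,"z":0,"roll":0}]'
```

```text
time: 9.5
tcp_pos: [576.0, 26.3, 228.6]
tcp_rot: [-180.0, 0.2, 2.3]
wrist_force: [-4.4, -0.0, 2.8]
opening: -0.1
grasp_force: 3.0
```

```bash
python3 -m pendant '[{"jaw":255,"x":0.6,"y":0,"z":0,"roll":0},{"jaw":255,"x":1.2,"y":0,"z":0,"roll":0}]'
```

```text
time: 9.67
tcp_pos: [577.0, 26.4, 228.6]
tcp_rot: [-180.0, 0.2, 2.3]
wrist_force: [-9.4, -1.6, 7.3]
opening: 0.2
grasp_force: 4.8
```

```bash
python3 -m pendant '[{"jaw":255,"x":0.6,"y":0,"z":0,"roll":0},{"jaw":255,"x":1.2,"y":0,"z":0,"roll":0}]'
```

```text
time: 9.83
tcp_pos: [577.5, 26.4, 228.6]
tcp_rot: [-180.0, 0.4, 2.3]
wrist_force: [-16.4, -1.8, 10.7]
opening: -0.2
grasp_force: 7.8
```

```bash
python3 -m pendant '[{"jaw":255,"x":0.6,"y":0,"z":0,"roll":0},{"jaw":255,"x":1.2,"y":0,"z":0,"roll":0}]'
```

```text
time: 10.0
tcp_pos: [578.0, 26.4, 228.6]
tcp_rot: [-180.0, 0.6, 2.3]
wrist_force: [-21.3, -3.9, 13.9]
opening: -0.1
grasp_force: 10.7
```

Force rises to about 21 N at 577, where the stop was expected (576), so the form is home. I back off and return to the grip.

```bash
python3 -m pendant '[{"jaw":255,"x":-0.5,"y":0,"z":0,"roll":0},{"jaw":255,"x":-1.5,"y":0,"z":0,"roll":0},{"jaw":255,"x":-15,"y":0,"z":0,"roll":0},{"jaw":255,"x":-45,"y":0,"z":0,"roll":0},{"jaw":255,"x":-75,"y":0,"z":-5,"roll":0},{"jaw":255,"x":-85,"y":0,"z":-35,"roll":0},{"jaw":255,"x":-85,"y":0,"z":-70,"roll":0},{"jaw":255,"x":-85,"y":0,"z":-110,"roll":0},{"jaw":200,"x":-85,"y":0,"z":-150,"roll":0},{"jaw":120,"x":-85,"y":0,"z":-190,"roll":-7},{"jaw":120,"x":-85,"y":0,"z":-230,"roll":-14},{"jaw":120,"x":-85,"y":0,"z":-253,"roll":-21}]'
python3 go.py 588 -144.5 480 62.5
python3 - <<'E'
from h import *
s=snapshot("scene"); P=pts(s)
m=(P[...,2]>74)&(P[...,2]<82)&(P[...,0]>490)&(P[...,0]<680)&(abs(P[...,1]-22)<60)
x=P[m]; print(len(x),x[:,0].min(),x[:,1].min(),x[:,1].max())
E
```

```text
time: 11.0
tcp_pos: [494.6, 23.2, 486.4]
tcp_rot: [179.8, -0.3, 23.6]
wrist_force: [0.5, -0.1, 0.2]
opening: 44.9
grasp_force: 0.0
t 11.0 pos [494.6  23.2 486.4] rot [179.8  -0.3  23.6] F [ 0.52 -0.14  0.18] open 44.9 j [-11.  13.  73.   0.  93.  55.]
shift [ 18.4 191.1   7.1] roll -38.9
102 587.1865576737238 -30.229569100209243 5.495624753948931
```

```bash
python3 -m pendant '[{"jaw":120,"x":2,"y":20,"z":0,"roll":-7},{"jaw":120,"x":5,"y":55,"z":3,"roll":-14},{"jaw":120,"x":8,"y":90,"z":6,"roll":-21},{"jaw":120,"x":12,"y":125,"z":6,"roll":-28},{"jaw":120,"x":16,"y":160,"z":6,"roll":-35},{"jaw":120,"x":18,"y":185,"z":6,"roll":-39},{"jaw":120,"x":18,"y":191,"z":6,"roll":-39},{"jaw":120,"x":18,"y":191,"z":6,"roll":-39},{"jaw":120,"x":18,"y":191,"z":30,"roll":-39},{"jaw":120,"x":18,"y":191,"z":60,"roll":-39},{"jaw":120,"x":18,"y":191,"z":83,"roll":-39},{"jaw":120,"x":18,"y":191,"z":84,"roll":-39}]'
python3 go.py 588 -144.5 402 62.5
python3 - <<'E'
# arc rows in tool frame at pin pose
import numpy as np
r=190
for i in range(0,26):
    a=np.radians(4*i)
    # tool x points from grip toward screw; tool y to the right (away from tightening); swing left
    print(4*i, "x",round(r*(1-np.cos(a)),1),"y",round(-r*np.sin(a),1),end=" | ")
E
```

```text
time: 12.05
tcp_pos: [586.4, -143.9, 393.6]
tcp_rot: [-179.5, 0.0, 62.2]
wrist_force: [0.0, 0.8, -0.1]
opening: 45.2
grasp_force: 0.0
t 12.05 pos [ 586.4 -143.9  393.6] rot [-179.5    0.    62.2] F [ 0.04  0.81 -0.13] open 45.2 j [-25.  28.  66.   0.  86.   3.]
shift [ 0.2  1.6 -8.4] roll -0.3
0 x 0.0 y -0.0 | 4 x 0.5 y -13.3 | 8 x 1.8 y -26.4 | 12 x 4.2 y -39.5 | 16 x 7.4 y -52.4 | 20 x 11.5 y -65.0 | 24 x 16.4 y -77.3 | 28 x 22.2 y -89.2 | 32 x 28.9 y -100.7 | 36 x 36.3 y -111.7 | 40 x 44.5 y -122.1 | 44 x 53.3 y -132.0 | 48 x 62.9 y -141.2 | 52 x 73.0 y -149.7 | 56 x 83.8 y -157.5 | 60 x 95.0 y -164.5 | 64 x 106.7 y -170.8 | 68 x 118.8 y -176.2 | 72 x 131.3 y -180.7 | 76 x 144.0 y -184.4 | 80 x 157.0 y -187.1 | 84 x 170.1 y -189.0 | 88 x 183.4 y -189.9 | 92 x 196.6 y -189.9 | 96 x 209.9 y -189.0 | 100 x 223.0 y -187.1 |
```

```bash
python3 -m pendant '[{"jaw":150,"x":0,"y":1,"z":-4,"roll":0},{"jaw":150,"x":0,"y":1,"z":-4,"roll":0},{"jaw":150,"x":0,"y":1,"z":-4,"roll":0}]'
python3 -m pendant '[{"jaw":150,"x":0.2,"y":-8.3,"z":0,"roll":2.5},{"jaw":150,"x":0.7,"y":-16.6,"z":0,"roll":5},{"jaw":150,"x":1.6,"y":-24.8,"z":0,"roll":7.5},{"jaw":150,"x":2.9,"y":-33,"z":0,"roll":10},{"jaw":150,"x":4.5,"y":-41.1,"z":0,"roll":12.5},{"jaw":150,"x":6.5,"y":-49.2,"z":0,"roll":15},{"jaw":150,"x":8.8,"y":-57.1,"z":0,"roll":17.5},{"jaw":150,"x":11.5,"y":-65,"z":0,"roll":20},{"jaw":150,"x":14.5,"y":-72.7,"z":0,"roll":22.5},{"jaw":150,"x":17.8,"y":-80.3,"z":0,"roll":25},{"jaw":150,"x":21.5,"y":-87.7,"z":0,"roll":27.5},{"jaw":150,"x":25.5,"y":-95,"z":0,"roll":30}]'
cat > f.py <<'E'
from cell import read_state
import numpy as np
s=read_state(); c=np.array([675,25]); d=s["tcp_pos"][:2]-c; r=np.hypot(*d); u=d/r
phi=np.degrees(np.arctan2(d[1],d[0]))%360
t=np.array([-u[1],u[0]])   # ccw (=right, loosening) direction
F=s["wrist_force"]; print("t %.2f r %.1f tool lever deg %.1f (yaw-based %.1f) pull %.2f radial %.2f Fz %.1f z %.1f open %.1f"%(s["time"],r,182.3-phi,2.3-s["tcp_rot"][2],F[:2]@t,F[:2]@u,F[2],s["tcp_pos"][2],s["opening"]))
E
python3 f.py
```

```text
time: 12.3
tcp_pos: [588.1, -145.4, 404.2]
tcp_rot: [179.8, -0.0, 62.3]
wrist_force: [-0.1, 0.2, -0.2]
opening: 35.3
grasp_force: 0.0
time: 13.3
tcp_pos: [515.6, -78.8, 403.2]
tcp_rot: [179.8, -0.1, 32.1]
wrist_force: [0.4, -1.6, -0.6]
opening: 35.9
grasp_force: 0.5
t 13.30 r 190.2 tool lever deg -30.8 (yaw-based -29.8) pull 1.56 radial 0.52 Fz -0.6 z 403.2 open 35.9
```

```bash
python3 -m pendant '[{"jaw":150,"x":0.2,"y":-8.3,"z":0,"roll":2.5},{"jaw":150,"x":0.7,"y":-16.6,"z":0,"roll":5},{"jaw":150,"x":1.6,"y":-24.8,"z":0,"roll":7.5},{"jaw":150,"x":2.9,"y":-33,"z":0,"roll":10},{"jaw":150,"x":4.5,"y":-41.1,"z":0,"roll":12.5},{"jaw":150,"x":6.5,"y":-49.2,"z":0,"roll":15},{"jaw":150,"x":8.8,"y":-57.1,"z":0,"roll":17.5},{"jaw":150,"x":11.5,"y":-65,"z":0,"roll":20},{"jaw":150,"x":14.5,"y":-72.7,"z":0,"roll":22.5},{"jaw":150,"x":17.8,"y":-80.3,"z":0,"roll":25},{"jaw":150,"x":21.5,"y":-87.7,"z":0,"roll":27.5},{"jaw":150,"x":25.5,"y":-95,"z":0,"roll":30}]'
python3 f.py
```

```text
time: 14.3
tcp_pos: [486.6, 15.2, 403.2]
tcp_rot: [179.9, -0.2, 2.1]
wrist_force: [0.0, -1.1, 0.2]
opening: 35.4
grasp_force: 0.4
t 14.30 r 188.6 tool lever deg -0.7 (yaw-based 0.2) pull 1.09 radial 0.03 Fz 0.2 z 403.2 open 35.4
```

```bash
python3 -m pendant '[{"jaw":150,"x":0.2,"y":-8.3,"z":0,"roll":2.5},{"jaw":150,"x":0.7,"y":-16.6,"z":0,"roll":5},{"jaw":150,"x":1.6,"y":-24.8,"z":0,"roll":7.5},{"jaw":150,"x":2.9,"y":-33,"z":0,"roll":10},{"jaw":150,"x":4.5,"y":-41.1,"z":0,"roll":12.5},{"jaw":150,"x":6.5,"y":-49.2,"z":0,"roll":15}]'
python3 f.py
```

```text
time: 14.8
tcp_pos: [491.2, 64.7, 403.2]
tcp_rot: [180.0, -0.2, -12.9]
wrist_force: [-1.0, -1.3, 0.3]
opening: 35.4
grasp_force: 0.4
t 14.80 r 188.0 tool lever deg 14.5 (yaw-based 15.2) pull 1.52 radial 0.69 Fz 0.3 z 403.2 open 35.4
```

```bash
python3 -m pendant '[{"jaw":150,"x":0.2,"y":-8.3,"z":0,"roll":2.5},{"jaw":150,"x":0.7,"y":-16.6,"z":0,"roll":5},{"jaw":150,"x":1.6,"y":-24.8,"z":0,"roll":7.5},{"jaw":150,"x":2.9,"y":-33,"z":0,"roll":10},{"jaw":150,"x":4.5,"y":-41.1,"z":0,"roll":12.5},{"jaw":150,"x":6.5,"y":-49.2,"z":0,"roll":15},{"jaw":150,"x":8.8,"y":-57.1,"z":0,"roll":17.5},{"jaw":150,"x":11.5,"y":-65,"z":0,"roll":20},{"jaw":150,"x":14.5,"y":-72.7,"z":0,"roll":22.5}]'
python3 f.py
```

```text
time: 15.55
tcp_pos: [521.4, 132.3, 403.2]
tcp_rot: [-180.0, -0.1, -35.4]
wrist_force: [-2.6, -2.6, 0.4]
opening: 35.2
grasp_force: 1.6
t 15.55 r 187.4 tool lever deg 37.2 (yaw-based 37.7) pull 3.66 radial 0.67 Fz 0.4 z 403.2 open 35.2
```

```bash
python3 -m pendant '[{"jaw":150,"x":-1.3,"y":16.6,"z":0,"roll":-5},{"jaw":150,"x":1,"y":33,"z":0,"roll":-10},{"jaw":150,"x":4.5,"y":49.2,"z":0,"roll":-15},{"jaw":150,"x":9.5,"y":65,"z":0,"roll":-20},{"jaw":150,"x":15.8,"y":80.3,"z":0,"roll":-25},{"jaw":150,"x":23.5,"y":95,"z":0,"roll":-30},{"jaw":150,"x":32.4,"y":109,"z":0,"roll":-35},{"jaw":150,"x":42.5,"y":122.1,"z":0,"roll":-40},{"jaw":150,"x":53.6,"y":134.4,"z":0,"roll":-45},{"jaw":150,"x":65.9,"y":145.5,"z":0,"roll":-50},{"jaw":150,"x":79,"y":155.6,"z":0,"roll":-55},{"jaw":150,"x":93,"y":164.5,"z":0,"roll":-60}]'
python3 f.py
python3 -m pendant '[{"jaw":150,"x":0.7,"y":16.6,"z":0,"roll":-5},{"jaw":150,"x":2.9,"y":33,"z":0,"roll":-10},{"jaw":150,"x":6.5,"y":49.2,"z":0,"roll":-15},{"jaw":150,"x":11.5,"y":65,"z":0,"roll":-20},{"jaw":150,"x":17.8,"y":80.3,"z":0,"roll":-25},{"jaw":150,"x":25.5,"y":95,"z":0,"roll":-30},{"jaw":150,"x":25.5,"y":95,"z":0,"roll":-30}]'
python3 f.py
```

```text
time: 16.55
tcp_pos: [502.3, -56.5, 403.3]
tcp_rot: [179.9, -0.1, 25.0]
wrist_force: [0.3, 1.1, 0.9]
opening: 35.2
grasp_force: 0.7
t 16.55 r 190.9 tool lever deg -23.0 (yaw-based -22.7) pull -0.84 radial -0.75 Fz 0.9 z 403.3 open 35.2
time: 17.13
tcp_pos: [566.6, -133.0, 402.6]
tcp_rot: [179.8, -0.0, 54.9]
wrist_force: [-0.3, 0.3, 0.2]
opening: 35.0
grasp_force: 0.0
t 17.13 r 191.5 tool lever deg -53.3 (yaw-based -52.6) pull -0.44 radial -0.09 Fz 0.2 z 402.6 open 35.0
```

```bash
python3 -m pendant '[{"jaw":150,"x":0.2,"y":-8.3,"z":0,"roll":2.5},{"jaw":150,"x":0.7,"y":-16.6,"z":0,"roll":5},{"jaw":150,"x":1.6,"y":-24.8,"z":0,"roll":7.5},{"jaw":150,"x":2.9,"y":-33,"z":0,"roll":10},{"jaw":150,"x":4.5,"y":-41.1,"z":0,"roll":12.5},{"jaw":150,"x":6.5,"y":-49.2,"z":0,"roll":15}]'
python3 f.py
```

```text
time: 17.63
tcp_pos: [528.3, -97.2, 402.9]
tcp_rot: [179.8, -0.1, 39.5]
wrist_force: [1.6, -3.1, -1.6]
opening: 35.6
grasp_force: 1.6
t 17.63 r 191.0 tool lever deg -37.5 (yaw-based -37.2) pull 3.38 radial 0.72 Fz -1.6 z 402.9 open 35.6
```

```bash
python3 -m pendant '[{"jaw":150,"x":0.2,"y":-8.3,"z":0,"roll":2.5},{"jaw":150,"x":0.7,"y":-16.6,"z":0,"roll":5}]'
python3 f.py
```

```text
time: 17.8
tcp_pos: [518.3, -84.1, 402.9]
tcp_rot: [179.8, -0.1, 34.5]
wrist_force: [2.5, -3.2, -1.3]
opening: 35.2
grasp_force: 2.3
t 17.80 r 191.0 tool lever deg -32.6 (yaw-based -32.2) pull 4.07 radial -0.26 Fz -1.3 z 402.9 open 35.2
```

```bash
python3 -m pendant '[{"jaw":150,"x":0.2,"y":-8.3,"z":0,"roll":2.5},{"jaw":150,"x":0.7,"y":-16.6,"z":0,"roll":5}]'
python3 f.py
```

```text
time: 17.97
tcp_pos: [509.4, -70.1, 402.8]
tcp_rot: [179.8, -0.1, 29.5]
wrist_force: [1.4, -3.1, -1.2]
opening: 35.5
grasp_force: 1.8
t 17.97 r 191.0 tool lever deg -27.6 (yaw-based -27.2) pull 3.39 radial 0.32 Fz -1.2 z 402.8 open 35.5
```

```bash
python3 -m pendant '[{"jaw":150,"x":0.2,"y":-8.3,"z":0,"roll":2.5},{"jaw":150,"x":0.7,"y":-16.6,"z":0,"roll":5}]'
python3 f.py
```

```text
time: 18.13
tcp_pos: [501.8, -55.4, 402.9]
tcp_rot: [179.8, -0.1, 24.5]
wrist_force: [1.7, -4.6, -2.1]
opening: 35.4
grasp_force: 2.4
t 18.13 r 191.0 tool lever deg -22.6 (yaw-based -22.2) pull 4.89 radial 0.43 Fz -2.1 z 402.9 open 35.4
```

```bash
python3 -m pendant '[{"jaw":150,"x":0.2,"y":-8.3,"z":0,"roll":2.5},{"jaw":150,"x":0.7,"y":-16.6,"z":0,"roll":5}]'
python3 f.py
```

```text
time: 18.3
tcp_pos: [495.5, -40.2, 402.9]
tcp_rot: [179.8, -0.1, 19.5]
wrist_force: [1.7, -5.4, -1.7]
opening: 35.1
grasp_force: 3.0
t 18.30 r 191.0 tool lever deg -17.7 (yaw-based -17.2) pull 5.67 radial 0.29 Fz -1.7 z 402.9 open 35.1
```

```bash
python3 -m pendant '[{"jaw":150,"x":0.2,"y":-8.3,"z":0,"roll":2.5},{"jaw":150,"x":0.7,"y":-16.6,"z":0,"roll":5}]'
python3 f.py
```

```text
time: 18.47
tcp_pos: [490.5, -24.4, 402.8]
tcp_rot: [179.8, -0.1, 14.4]
wrist_force: [2.1, -5.3, -1.1]
opening: 35.1
grasp_force: 2.7
t 18.47 r 191.0 tool lever deg -12.7 (yaw-based -12.1) pull 5.67 radial -0.69 Fz -1.1 z 402.8 open 35.1
```

```bash
python3 -m pendant '[{"jaw":150,"x":0.2,"y":-8.3,"z":0,"roll":2.5},{"jaw":150,"x":0.7,"y":-16.6,"z":0,"roll":5}]'
python3 f.py
```

```text
time: 18.63
tcp_pos: [487.0, -8.1, 402.9]
tcp_rot: [179.8, -0.1, 9.4]
wrist_force: [1.7, -7.3, -1.3]
opening: 34.9
grasp_force: 3.2
t 18.63 r 190.9 tool lever deg -7.7 (yaw-based -7.1) pull 7.45 radial -0.42 Fz -1.3 z 402.9 open 34.9
```

```bash
python3 -m pendant '[{"jaw":150,"x":0.2,"y":-8.3,"z":0,"roll":2.5},{"jaw":150,"x":0.7,"y":-16.6,"z":0,"roll":5}]'
python3 f.py
```

```text
time: 18.8
tcp_pos: [484.8, 8.2, 402.9]
tcp_rot: [179.8, -0.1, 4.4]
wrist_force: [0.5, -8.2, -1.5]
opening: 35.2
grasp_force: 3.8
t 18.80 r 190.9 tool lever deg -2.7 (yaw-based -2.1) pull 8.25 radial 0.25 Fz -1.5 z 402.9 open 35.2
```

```bash
python3 -m pendant '[{"jaw":150,"x":0.1,"y":-5,"z":0,"roll":1.5},{"jaw":150,"x":0.3,"y":-10,"z":0,"roll":3}]'
python3 f.py
```

```text
time: 18.97
tcp_pos: [484.3, 18.1, 402.9]
tcp_rot: [179.8, -0.1, 1.5]
wrist_force: [-0.1, -8.2, -0.5]
opening: 35.1
grasp_force: 3.9
t 18.97 r 190.8 tool lever deg 0.2 (yaw-based 0.8) pull 8.17 radial 0.43 Fz -0.5 z 402.9 open 35.1
```

Pull is about 8.2 N moving (n≈4 notches, roughly 350 N). Any whole notch held now falls between about 270 and 360 N, so I swing back to the rest pin.

```bash
python3 -m pendant '[{"jaw":150,"x":0.7,"y":16.6,"z":0,"roll":-5},{"jaw":150,"x":2.9,"y":33,"z":0,"roll":-10},{"jaw":150,"x":6.5,"y":49.2,"z":0,"roll":-15},{"jaw":150,"x":11.5,"y":65,"z":0,"roll":-20},{"jaw":150,"x":17.8,"y":80.3,"z":0,"roll":-25},{"jaw":150,"x":25.5,"y":95,"z":0,"roll":-30},{"jaw":150,"x":34.4,"y":109,"z":0,"roll":-35},{"jaw":150,"x":44.5,"y":122.1,"z":0,"roll":-40},{"jaw":150,"x":55.6,"y":134.4,"z":0,"roll":-45},{"jaw":150,"x":67.9,"y":145.5,"z":0,"roll":-50},{"jaw":150,"x":81,"y":155.6,"z":0,"roll":-55},{"jaw":150,"x":81,"y":155.6,"z":0,"roll":-55}]'
python3 f.py
python3 -m pendant '[{"jaw":150,"x":0.2,"y":8.3,"z":0,"roll":-2.5},{"jaw":150,"x":0.7,"y":16.6,"z":0,"roll":-5},{"jaw":150,"x":1,"y":20,"z":0,"roll":-6},{"jaw":150,"x":1,"y":23,"z":0,"roll":-6},{"jaw":150,"x":1,"y":23,"z":0,"roll":-6}]'
python3 f.py
```

```text
time: 19.97
tcp_pos: [571.5, -135.8, 402.3]
tcp_rot: [179.9, -0.0, 56.8]
wrist_force: [0.2, 0.4, 0.0]
opening: 35.1
grasp_force: 0.0
t 19.97 r 191.3 tool lever deg -54.9 (yaw-based -54.5) pull -0.08 radial -0.45 Fz 0.0 z 402.3 open 35.1
time: 20.38
tcp_pos: [590.2, -146.4, 402.1]
tcp_rot: [180.0, -0.0, 62.6]
wrist_force: [0.6, 0.4, 0.2]
opening: 35.4
grasp_force: 0.0
t 20.38 r 191.2 tool lever deg -61.4 (yaw-based -60.3) pull 0.38 radial -0.59 Fz 0.2 z 402.1 open 35.4
```

```bash
python3 -m pendant '[{"jaw":150,"x":0,"y":2,"z":0,"roll":0},{"jaw":150,"x":0,"y":3.5,"z":0,"roll":0},{"jaw":150,"x":0,"y":3.5,"z":0,"roll":0}]'
python3 f.py
```

```text
time: 20.63
tcp_pos: [592.4, -147.3, 401.9]
tcp_rot: [-179.7, 0.0, 62.7]
wrist_force: [-11.5, 5.6, 4.6]
opening: 35.5
grasp_force: 6.4
t 20.63 r 191.1 tool lever deg -62.1 (yaw-based -60.4) pull -12.85 radial -0.10 Fz 4.6 z 401.9 open 35.5
```

At the pin (12.9 N against it). I centre the jaws, open them and rise.

```bash
python3 -m pendant '[{"jaw":130,"x":0,"y":-4,"z":0,"roll":0},{"jaw":110,"x":0,"y":-6,"z":0,"roll":0},{"jaw":110,"x":0,"y":-6,"z":0,"roll":0},{"jaw":110,"x":0,"y":-6,"z":-20,"roll":0},{"jaw":110,"x":0,"y":-6,"z":-50,"roll":0},{"jaw":110,"x":0,"y":-6,"z":-85,"roll":0},{"jaw":110,"x":-20,"y":-6,"z":-110,"roll":0},{"jaw":110,"x":-55,"y":-6,"z":-115,"roll":0},{"jaw":110,"x":-90,"y":-6,"z":-115,"roll":0},{"jaw":110,"x":-120,"y":-6,"z":-115,"roll":0},{"jaw":110,"x":-120,"y":-6,"z":-115,"roll":0}]'
python3 - <<'E'
from h import *
s=snapshot("scene"); P=pts(s); x,y,z=P[...,0],P[...,1],P[...,2]
m=(z>74)&(z<82)&(x>490)&(x<640)&(abs(y-22)<60); print("form front",np.percentile(x[m],[0,2]),m.sum())
m=(z>272)&(z<290)&(x>540)&(x<640)&(y<-90)&(y>-200); g=P[m].mean(0); print("grip",m.sum(),g, np.degrees(np.arctan2(g[1]-25,g[0]-675))%360)
save("end.png",s)
E
```

```text
time: 21.55
tcp_pos: [531.4, -256.3, 516.6]
tcp_rot: [180.0, 0.1, 62.4]
wrist_force: [0.3, 0.0, -0.7]
opening: 48.4
grasp_force: 0.0
form front [585.94015581 586.4738095 ] 319
grip 72 [ 584.65372278 -142.78006496  279.27094683] 241.69840626772285
```

View pics/end.png

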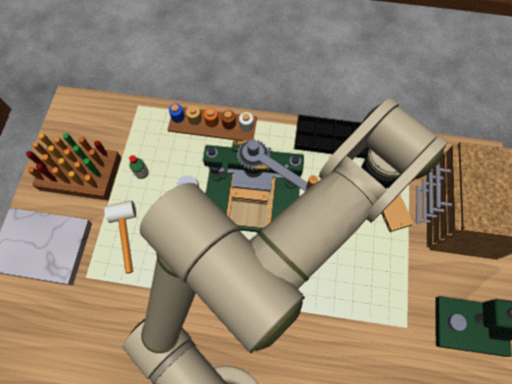

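The final picture shows the lever at the right, ending at the grip near (313,183), and the form under the platen near (250,205). The measured lever angle is about -1.04 rad, the form front is at x = 586–587 as when home, and the arm is clear.

```bash
python3 -c "
from cell import job_done
print(job_done())"
```

```text
the job is handed in; nothing more can be done
None
```

The job is handed in, result not reported back: the form is home against the stop, tightened to a moving pull of about 8 N (pressing force estimated at 270–360 N, not measured), and the lever is back at its right rest pin (about -1.04 rad) with the arm clear.

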